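Fit the battery pack and hold the cover over the supply box

TASK

Slide the black battery pack that lies nearest the robot, flat and lengthways (either end first), into the bay at the front of the grey supply box until it is fully home against the stop. Then take the box's aluminium cover by its handle, carry it over the things standing between, and hold it about two centimetres above the box's rim, level, centred and square with the box, never letting it touch the box, so that a colleague can plug in the lead. Finish while still holding the cover there, and leave the mug and carton in the middle, the tape roll and the screw tub where they stand.

Things in the scene. Friction and masses are not known exactly. Their poses are not given: they have to be found in the camera images.
- supply_box: grey box, 110 (x) x 150 (y) x 50 (z) mm, fixed to the bench left or right of the mug, open on top, circuit board inside. Origin: centre of its underside. Its -x face is the front, towards the robot, with the battery bay: a slot along x with the bench as floor, centred at y = 0, 56 mm wide, 23 mm high, 66 mm deep; the first 12 mm of its side walls flare to 72 mm at the mouth
- box_rim (a point): centre of the supply box's open top, level with the rim, 50 mm above the bench; axes as the box
- bay_end (a point): foot of the stop at the inner end of the bay, on the bench, centred across the bay, 66 mm behind the box's front face; axes as the box. The pack is home when its leading end meets this stop: its centre is then 39 mm in front (-x), with 12 mm of the pack still sticking out of the box
- pack: black radio battery pack with a label and four contacts on top, a slab 78 (x, long) x 52 (y) x 19 (z) mm, about 0.16 kg, lying flat on the bench straight ahead of the robot, nearer than the mug. Origin: centre of its underside. Either end may go in first
- cover: pale aluminium cover of the box, a shallow upside-down tray 120 (x) x 160 (y) mm with a 12 mm high edge, lying on the bench across the mug from the box; about 0.22 kg. Origin: centre of the plane of its lower edge. Its long side (y) goes along the box's long side (y), either way round; inside its edge it is 5 mm longer and wider than the box
- cover_handle (a point): middle of the cover's black bow handle, 41 mm above the cover's lower edge: a bar along the cover's y axis, 14 mm wide (x), 80 mm long, 12 mm high, 23 mm free under it, between two posts of 10 mm diameter at y = -34 and +34 mm
- mug: white mug, 78 mm across (116 mm with its handle), 97 mm high, standing in the middle between the box and the cover; origin: about the middle of mug and handle, underside
- carton: small brown closed carton 80 x 111 x 65 mm behind the mug; origin: centre of its underside
- tape_roll: roll of tan tape lying flat, 96 mm diameter, 48 mm high, at the left; origin: centre of its underside
- tub: small pale screw tub, 65 mm diameter, 46 mm high, at the right near the front; origin: centre of its underside
There are look-alikes about, which are no part of the job. Leave any blue or red look-alike of the pack alone.

How it is judged:
By the outcome, as a careful person would: the job done as asked, in the order asked, and still so for the second after the job is handed in, while the arm keeps its last pose, push and grip.
It also fails if it takes over 69 s, if anything falls off the work surface, if the arm or the gripper's body presses on something with over 40 N, if the wrist force passes 120 N, or if a joint passes its speed limit or range.

ROBOT

A 6-joint arm with a two-finger parallel gripper is mounted at the origin on a cart in front of the work surface, level with it; the furniture and walls round the work are solid. World frame = base frame: x ahead of the robot, y to its left, z up, the work surface at z = 0. Lengths are in m, angles in degrees, forces in N, time in s.
With the tool pointing down it reaches from about 0.325 to 0.9 m from the base axis. Payload 6.1 kg.
Tool frame: the origin (TCP) lies between the finger pads; the fingertips stand 14 mm ahead of it and the grasp point (between the pads) lies 5 mm behind it; z points along the fingers, y is the line along which they close (so a half turn about z gives the same grasp; the last joint's range is limited). The gripper opens to 87 mm and grips with 3 to 60 N. Pads are 19 mm wide; open, the fingers measure 117 mm over their backs; the gripper's body (75 mm by 190 mm) begins 51 mm behind the grasp point.
Start: joints at [-79.36, 12.628, 87.462, -0, 79.91, -7.225], TCP at [0.192, -0.595, 0.198] pointing down, gripper open.
Joint ranges: [-170.65, 170.65], [-52.31, 119.04], [5.05, 147.46], [-71.25, 251.25], [11.57, 151.72], [-153.62, 153.62]. Speed limits (degrees/s): [147.25, 147.25, 172.46, 180, 180, 180].

INTERFACE

Orientations are given as [roll, pitch, yaw] about the fixed x, y, z axes, in that order (R = Rz(yaw) Ry(pitch) Rx(roll)).
In Python, from rig import env gives the robot as it stands. The module is installed in compiled form; this text tells all that it offers.
- The arm moves only by the tool servo_tool, never from a script. Its argument "motion" is a list of rows, each an object of numbers: "tx", "ty", "tz": the shift along the tool's x, y, z in mm; "rx", "ry", "rz": the turn, a rotation vector about the tool's x, y, z in rad. A call has 1 to 20 rows; each row shifts and turns the commanded pose from where the row before left it, along the tool's axes as they then stand; what a row does not reach is not made up. A row lasts 1/10 s, in which the tool goes at most 50 mm and 8.59 degrees, less where a joint would pass 70% of its speed; a pose out of reach is approached as far as the arm can. A call with a gripper value outside its range is refused whole. "hand" is the opening, from 0 (shut) to 1 (fully open), set as the call begins (left out, the last holds). The fingers move at their own pace and stop on an object; "grip_force" is the grip in N (left out, the last holds). Time passes only in rows, so rows that do not move let the fingers close. It gives the time, the measured TCP pose, the force, the opening and the grip force at its end, in the units of the state.
- env.get_obs(): the state, without advancing time (a new reading comes with each control period).
- env.snapshot(name): name is "scene" or "top" or "wrist"; returns a dict with "color" (400x640x3 uint8, red, green, blue), "range_z" (400x640 float32, m along the optical axis (not along the pixel's ray), 0 where there is no reading), "intrinsics" (3x3 intrinsics, pixels), "R" (3x3) and "t" (3): a world point X has camera coordinates R X + t. Camera axes: x right, y down, z forward; pixel columns grow to the right and rows downward; lengths in m; the calibration is good to about 2 mm. A picture is of the moment at which its call begins.
- env.job_done(): hands the job in; it is judged then, once.
Trained networks look in a picture, given as the dict that the camera call returned (one of the last four; its "shot" number tells which), for a name from the list of things; names that differ only in an ending like _2 or _b are one class to them, and where a whole thing is asked for, a point or a joint stands for the part that bears it (a point fixed in the world has none). Each returns a list of dicts, best first, with "score" (0 to 1); they miss things now and then, are a little off and sometimes report something else, mostly with a low value. They report only what shows in the picture. A call takes as long as a camera call. They do not tell look-alikes from the thing itself.
- env.outline_of(thing, picture): "mask" (400x640 bool, what is visible of it) and "pixel" ([column, row] in pixels, amid what is visible of it).
The state is a dict: "time_s": time; "qpos": joint angles; "joint_velocities": joint speeds; "joint_efforts": joint torques, N m; "position": TCP position; "tool_rot": TCP orientation; "force": force on the tool from outside, world axes, zero at the start; "torque": the same for the moment, N m; "gripper_width": finger opening in m; "grasp_force": force on a finger pad.
Only numpy, scipy, OpenCV 4.12 (cv2) and the standard library are available. Lean on these libraries where they do the work, as an engineer would, in place of code of your own. Each camera call takes 0.05 s, during which the arm holds its last target. There are 200 camera calls.

## Working session

There is one attempt and no reset: what is moved stays moved. The work goes in short steps, Python scripts to look and compute and a tool call to move; the robot and the scene stay as the last step left them, time stands still between calls to the robot, and variables do not carry over. Pictures are saved under pics/ and viewed, at most 14 in all, crops included, and the job is handed in when it is done.

Besides the shell and the picture viewer there is one more tool, called after "Emit:" as name([rows], argument=value, ...), one row to a line, values as JSON. servo_tool: Moves the arm, as the interface text tells. Its arguments: {"type":"object","properties":{"motion":{"type":"array"},"hand":{"type":"number"},"grip_force":{"type":"number"}},"required":["motion"]}

```bash
mkdir -p pics
cat > h.py <<'E'
import numpy as np, cv2
from rig import env
def pts(p,mask):
    d=p["range_z"]; v,u=np.nonzero(mask&(d>0)); z=d[v,u]; K=p["intrinsics"]
    c=np.stack([(u-K[0,2])*z/K[0,0],(v-K[1,2])*z/K[1,1],z],1)
    return (c-p["t"])@p["R"]
def save(p,n): cv2.imwrite(f"pics/{n}.png",p["color"][...,::-1])
def look(p,names):
    for n in names:
        for r in env.outline_of(n,p)[:4]:
            P=pts(p,r["mask"])
            if len(P)<20: continue
            zt=np.percentile(P[:,2],95); T=P[P[:,2]>zt-.008][:,:2].astype(np.float32)
            c,s,a=cv2.minAreaRect(T)
            print(n,round(r["score"],2),"px",np.round(r["pixel"]),"med",np.median(P,0).round(3),"ztop",zt.round(3),"rect",np.round(c,3),np.round(s,3),round(a,1))
E
python3 - <<'E'
from h import *
for n in("scene","top"):
    p=env.snapshot(n);save(p,n+"0");print(n,p["t"],(-p["R"].T@p["t"]).round(2))
    look(p,["supply_box","pack","cover","cover_handle","mug","carton","tape_roll","tub"])
print(env.get_obs())
E
```

```text
scene [0.48109442 0.21449807 1.36640421] [-0.03  1.08  0.99]
supply_box 0.77 px [272. 248.] med [0.577 0.24  0.043] ztop 0.051 rect [0.583 0.233] [0.154 0.116] 83.5
supply_box 0.49 px [346. 173.] med [ 0.572 -0.189  0.011] ztop 0.042 rect [ 0.581 -0.201] [0.09  0.019] 85.0
pack 0.81 px [354. 226.] med [0.428 0.036 0.017] ztop 0.021 rect [0.43  0.029] [0.076 0.059] 19.5
pack 0.74 px [377. 207.] med [ 0.418 -0.093  0.017] ztop 0.021 rect [ 0.422 -0.103] [0.053 0.085] 28.4
pack 0.61 px [360. 260.] med [0.348 0.148 0.017] ztop 0.021 rect [0.352 0.141] [0.078 0.055] 12.9
cover 0.72 px [268. 322.] med [0.451 0.446 0.032] ztop 0.048 rect [0.454 0.44 ] [0.093 0.094] 22.1
cover 0.53 px [273. 241.] med [0.577 0.24  0.043] ztop 0.051 rect [0.583 0.233] [0.154 0.115] 83.6
cover_handle 0.7 px [347. 174.] med [ 0.572 -0.193  0.01 ] ztop 0.043 rect [ 0.579 -0.132] [0.024 0.226] 0.9
mug 0.65 px [310. 194.] med [0.597 0.016 0.063] ztop 0.094 rect [ 0.604 -0.004] [0.086 0.082] 35.6
carton 0.76 px [274. 182.] med [0.72  0.011 0.054] ztop 0.066 rect [ 0.733 -0.011] [0.116 0.084] 89.2
tape_roll 0.66 px [
[... 1258 characters left out ...]
62] 76.8
{'time_s': 0.9, 'qpos': array([-7.93612272e+01,  1.26272855e+01,  8.74600790e+01,  3.56759639e-04,
        7.99098594e+01, -7.22534040e+00]), 'joint_velocities': array([-0.01383759, -0.02700095,  0.02696927, -0.00287832, -0.00184242,
        0.00706184]), 'joint_efforts': array([ 4.22173107e-04, -4.94548631e+01, -3.87719679e+01,  7.01022008e-02,
        4.66434576e-02, -1.11211315e-05]), 'position': array([ 0.19172305, -0.59488299,  0.1977631 ]), 'tool_rot': array([1.79997202e+02, 6.97650713e-07, 1.78640507e+01]), 'force': array([-0.46075145,  1.12154935,  0.50009073]), 'torque': array([-0.01251107, -0.02545342,  0.01788696]), 'grasp_force': 0.0, 'gripper_width': 0.0867736860970501}
```

View pics/scene0.png

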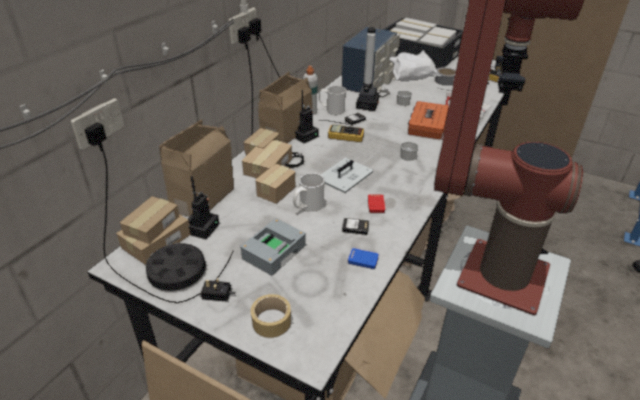

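View pics/top0.png

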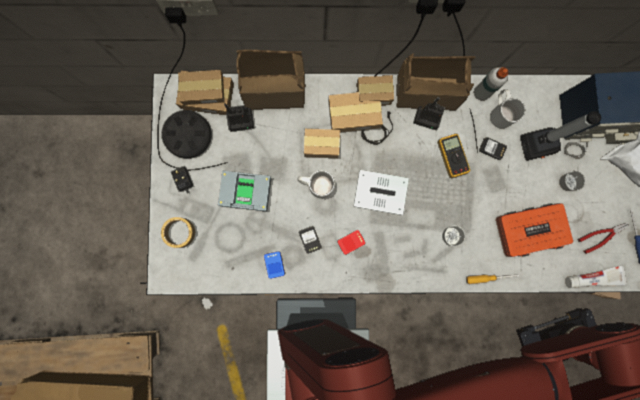

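The scene view shows the black pack at (355,226), with the box at (272,248), mug at (310,192) and cover at (347,174).

In the top view, these could be taken for the pack: black with label (309,238), blue (275,265), red (351,243), and the dark device behind (491,147). I choose (309,238), because it is black, straight ahead and nearer than the mug. The cover is at (380,192) and the box at (243,190). I'll check the choice in a crop.

```bash
python3 -c "
import cv2
a=cv2.imread('pics/top0.png')[170:290,210:410];cv2.imwrite('pics/crop.png',cv2.resize(a,None,fx=4,fy=4,interpolation=cv2.INTER_CUBIC))"
```

```text
(no output)
```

View pics/crop.png

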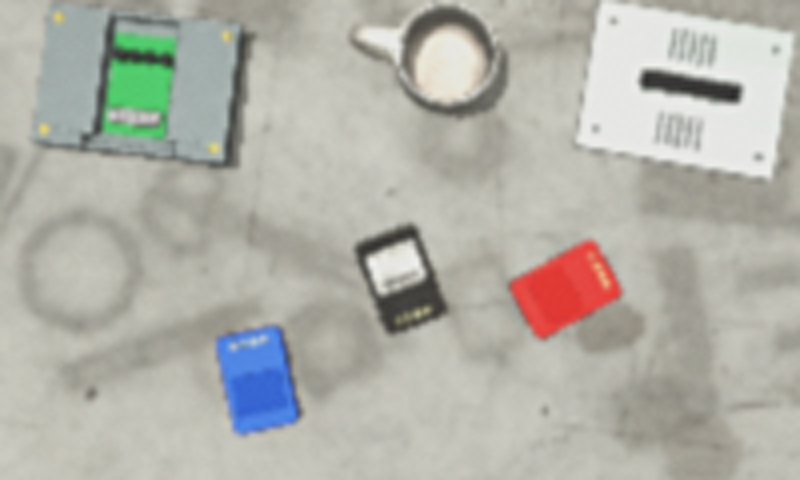

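Emit:
servo_tool([
  {"tx": 24.4,"ty": -32.2},
  {"tx": 24.4,"ty": -32.2},
  {"tx": 24.4,"ty": -32.2},
  {"tx": 24.4,"ty": -32.2},
  {"tx": 24.4,"ty": -32.2},
  {"tx": 24.4,"ty": -32.2},
  {"tx": 24.4,"ty": -32.2},
  {"tx": 24.4,"ty": -32.2},
  {"tx": 24.4,"ty": -32.2},
  {"tx": 24.4,"ty": -32.2},
  {"tx": 24.4,"ty": -32.2},
  {"tx": 24.4,"ty": -32.2},
  {"tx": 24.4,"ty": -32.2},
  {"tx": 24.4,"ty": -32.2},
  {"tx": 24.4,"ty": -32.2},
  {"tx": 24.4,"ty": -32.2},
  {},
  {},
  {},
], hand=1)

```text
invalid input
```

Run:
```python
from h import *
p=env.snapshot("wrist");save(p,"w1");print((-p["R"].T@p["t"]).round(3))
look(p,["pack","supply_box"])
o=env.get_obs();print(o["time_s"],o["position"],o["tool_rot"])
```

```text
[ 0.266 -0.572  0.384]
1.05 [ 0.19170885 -0.59486856  0.19774359] [1.79999624e+02 1.82594975e-03 1.78638284e+01]
```

View pics/w1.png

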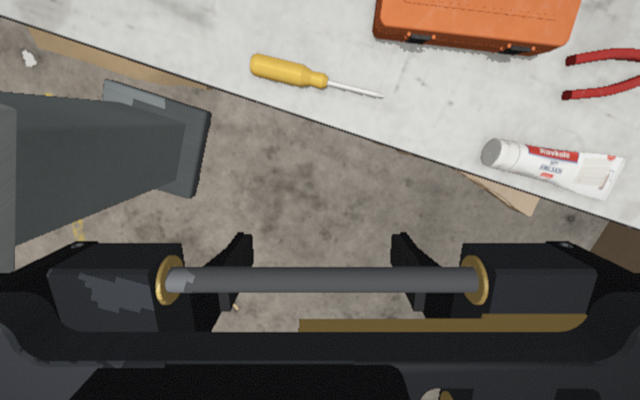

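The crop shows the labelled black pack at its centre, so the choice is right. The wrist view shows only the start area, because the move was refused, perhaps over the empty rows. I'll repeat it with explicit values.

Emit:
servo_tool([
  {"tx": 24.4,"ty": -32.2},
  {"tx": 24.4,"ty": -32.2},
  {"tx": 24.4,"ty": -32.2},
  {"tx": 24.4,"ty": -32.2},
  {"tx": 24.4,"ty": -32.2},
  {"tx": 24.4,"ty": -32.2},
  {"tx": 24.4,"ty": -32.2},
  {"tx": 24.4,"ty": -32.2},
  {"tx": 24.4,"ty": -32.2},
  {"tx": 24.4,"ty": -32.2},
  {"tx": 24.4,"ty": -32.2},
  {"tx": 24.4,"ty": -32.2},
  {"tx": 24.4,"ty": -32.2},
  {"tx": 24.4,"ty": -32.2},
  {"tx": 24.4,"ty": -32.2},
  {"tx": 24.4,"ty": -32.2},
  {"tx": 0},
  {"tx": 0},
], hand=1)

```text
invalid input
```

Run:
```python
from h import *
p=env.snapshot("wrist");save(p,"w2");print((-p["R"].T@p["t"]).round(3))
look(p,["pack","supply_box"])
o=env.get_obs();print(o["time_s"],o["position"],o["tool_rot"])
```

```text
[ 0.266 -0.572  0.384]
1.2 [ 0.19172332 -0.59484599  0.19771966] [-1.79996415e+02 -9.28812269e-05  1.78663670e+01]
```

Emit:
servo_tool([
  {"tx": 24.4,"ty": -32.2,"tz": 0,"rx": 0,"ry": 0,"rz": 0},
])

```text
time_s: 1.3
position: [0.2035, -0.559, 0.1969]
tool_rot: [180.0, 0.1, 17.7]
force: [0.2, 0.4, 0.3]
gripper_width: 0.087
grasp_force: 0.0
```

All six keys are needed.

Emit:
servo_tool([
  {"tx": 24.4,"ty": -32.2,"tz": 0,"rx": 0,"ry": 0,"rz": 0},
  {"tx": 24.4,"ty": -32.2,"tz": 0,"rx": 0,"ry": 0,"rz": 0},
  {"tx": 24.4,"ty": -32.2,"tz": 0,"rx": 0,"ry": 0,"rz": 0},
  {"tx": 24.4,"ty": -32.2,"tz": 0,"rx": 0,"ry": 0,"rz": 0},
  {"tx": 24.4,"ty": -32.2,"tz": 0,"rx": 0,"ry": 0,"rz": 0},
  {"tx": 24.4,"ty": -32.2,"tz": 0,"rx": 0,"ry": 0,"rz": 0},
  {"tx": 24.4,"ty": -32.2,"tz": 0,"rx": 0,"ry": 0,"rz": 0},
  {"tx": 24.4,"ty": -32.2,"tz": 0,"rx": 0,"ry": 0,"rz": 0},
  {"tx": 24.4,"ty": -32.2,"tz": 0,"rx": 0,"ry": 0,"rz": 0},
  {"tx": 24.4,"ty": -32.2,"tz": 0,"rx": 0,"ry": 0,"rz": 0},
  {"tx": 24.4,"ty": -32.2,"tz": 0,"rx": 0,"ry": 0,"rz": 0},
  {"tx": 24.4,"ty": -32.2,"tz": 0,"rx": 0,"ry": 0,"rz": 0},
  {"tx": 24.4,"ty": -32.2,"tz": 0,"rx": 0,"ry": 0,"rz": 0},
  {"tx": 24.4,"ty": -32.2,"tz": 0,"rx": 0,"ry": 0,"rz": 0},
  {"tx": 24.4,"ty": -32.2,"tz": 0,"rx": 0,"ry": 0,"rz": 0},
  {"tx": 0,"ty": 0,"tz": 0,"rx": 0,"ry": 0,"rz": 0},
  {"tx": 0,"ty": 0,"tz": 0,"rx": 0,"ry": 0,"rz": 0},
], hand=1)

```text
time_s: 3.0
position: [0.4052, 0.0159, 0.1978]
tool_rot: [180.0, 0.0, 18.0]
force: [0.1, -0.2, 0.1]
gripper_width: 0.0873
grasp_force: 0.0
```

Run:
```python
from h import *
p=env.snapshot("wrist");save(p,"w2");print((-p["R"].T@p["t"]).round(3))
look(p,["pack","supply_box"])
o=env.get_obs();print(o["time_s"],o["position"],o["tool_rot"],o["qpos"])
```

```text
[0.479 0.039 0.384]
pack 0.92 px [320. 158.] med [0.434 0.025 0.019] ztop 0.02 rect [0.431 0.025] [0.078 0.051] 19.0
pack 0.92 px [411. 196.] med [ 0.425 -0.105  0.019] ztop 0.02 rect [ 0.424 -0.106] [0.052 0.078] 28.9
pack 0.81 px [225. 186.] med [0.357 0.135 0.019] ztop 0.02 rect [0.354 0.136] [0.078 0.052] 11.5
supply_box 0.9 px [216.  16.] med [0.541 0.179 0.048] ztop 0.05 rect [0.531 0.202] [0.041 0.111] 17.6
3.15 [0.40504439 0.01421388 0.19771643] [1.79981183e+02 1.00944551e-02 1.77760190e+01] [-9.15288786e+00 -1.92784551e+01  1.17956821e+02 -2.15952055e-02
  8.13221127e+01  6.30743499e+01]
```

View pics/w2.png

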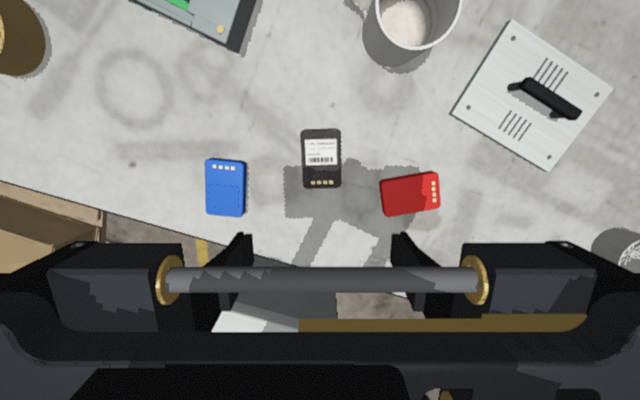

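The wrist view shows the black pack at (320,158), between the blue (225,186) and red (411,196) ones. It is lined up with the fingers, so I go down at its rear end.

Emit:
servo_tool([
  {"tx": 1,"ty": -1.6,"tz": 35,"rx": 0,"ry": 0,"rz": -0.016},
  {"tx": 0,"ty": 0,"tz": 40,"rx": 0,"ry": 0,"rz": 0},
  {"tx": 0,"ty": 0,"tz": 40,"rx": 0,"ry": 0,"rz": 0},
  {"tx": 0,"ty": 0,"tz": 35,"rx": 0,"ry": 0,"rz": 0},
  {"tx": 0,"ty": 0,"tz": 20,"rx": 0,"ry": 0,"rz": 0},
  {"tx": 0,"ty": 0,"tz": 11,"rx": 0,"ry": 0,"rz": 0},
  {"tx": 0,"ty": 0,"tz": 0,"rx": 0,"ry": 0,"rz": 0},
  {"tx": 0,"ty": 0,"tz": 0,"rx": 0,"ry": 0,"rz": 0},
], hand=0.8)

```text
time_s: 3.95
position: [0.4066, 0.0164, 0.0177]
tool_rot: [180.0, -0.1, 18.7]
force: [0.1, -0.3, 0.5]
gripper_width: 0.0695
grasp_force: 0.0
```

Emit:
servo_tool([
  {"tx": 0,"ty": 0,"tz": 0,"rx": 0,"ry": 0,"rz": 0},
  {"tx": 0,"ty": 0,"tz": 0,"rx": 0,"ry": 0,"rz": 0},
  {"tx": 0,"ty": 0,"tz": 0,"rx": 0,"ry": 0,"rz": 0},
  {"tx": 0,"ty": 0,"tz": 0,"rx": 0,"ry": 0,"rz": 0},
  {"tx": 0,"ty": 0,"tz": 0,"rx": 0,"ry": 0,"rz": 0},
  {"tx": 0,"ty": 0,"tz": 0,"rx": 0,"ry": 0,"rz": 0},
], hand=0, grip_force=25)

```text
time_s: 4.55
position: [0.4057, 0.0171, 0.0168]
tool_rot: [180.0, -0.0, 18.8]
force: [-0.4, -0.3, -0.0]
gripper_width: 0.0297
grasp_force: 0.0
```

Run:
```python
from h import *
p=env.snapshot("wrist");save(p,"w3")
look(p,["pack"])
o=env.get_obs();print(o["time_s"],o["position"],o["gripper_width"],o["grasp_force"])
```

```text
pack 0.95 px [501. 241.] med [ 0.44  -0.108  0.018] ztop 0.02 rect [ 0.441 -0.075] [0.041 0.135] 1.2
pack 0.79 px [140. 224.] med [0.372 0.138 0.018] ztop 0.02 rect [0.365 0.138] [0.056 0.052] 12.6
4.65 [0.40567527 0.01713821 0.01669755] 0.021110489042581723 0.0
```

View pics/w3.png

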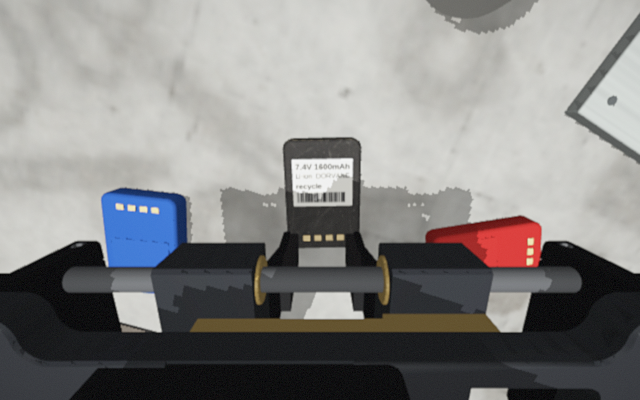

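The fingers at (290,270) and (350,270) have closed behind the pack, and its rear end is at row 245. I'll measure where the pack is now.

Run:
```python
from h import *
p=env.snapshot("wrist")
m=np.zeros((400,640),bool); m[125:260,275:370]=1
g=p["color"].mean(2)
P=pts(p,m); k=(P[:,2]>.012)&(P[:,2]<.026); print(P[k].min(0),P[k].max(0)); r=cv2.minAreaRect(P[k][:,:2].astype(np.float32)); print(r)
for pt in [(323,138),(288,145),(360,145),(292,240),(355,240),(323,246)]:
    u,v=pt; mm=np.zeros((400,640),bool); mm[v-1:v+2,u-1:u+2]=1; print(pt,np.median(pts(p,mm),0).round(4))
p=env.snapshot("top"); look(p,["pack"])
```

```text
[ 0.39197514 -0.01104165  0.0122391 ] [0.47548028 0.06004808 0.02131984]
((0.43215566873550415, 0.02451890893280506), (0.07736783474683762, 0.05226214602589607), 19.945199966430664)
(323, 138) [0.4687 0.0364 0.0138]
(288, 145) [0.4577 0.0567 0.0185]
(360, 145) [0.4725 0.0123 0.0176]
(292, 240) [0.4109 0.036  0.0542]
(355, 240) [0.4225 0.0016 0.053 ]
(323, 246) [0.3968 0.012  0.0182]
pack 0.9 px [274. 264.] med [0.355 0.137 0.019] ztop 0.024 rect [0.355 0.135] [0.076 0.05 ] 12.6
pack 0.54 px [351. 240.] med [ 0.426 -0.114  0.019] ztop 0.025 rect [ 0.426 -0.109] [0.051 0.07 ] 26.1
pack 0.38 px [308. 228.] med [0.465 0.022 0.019] ztop 0.391 rect [0.45  0.024] [0.    0.007] 0.3
```

Run:
```python
from h import *
o=env.get_obs();print({k:o[k] for k in("time_s","position","gripper_width","grasp_force","force")})
p=env.snapshot("wrist")
c=cv2.resize(p["color"][120:340,200:450],None,fx=3,fy=2.7,interpolation=cv2.INTER_CUBIC);cv2.imwrite("pics/w4.png",c[...,::-1])
o=env.get_obs();print({k:o[k] for k in("time_s","position","gripper_width","grasp_force","force")})
```

```text
{'time_s': 4.8, 'position': array([0.40567689, 0.01710774, 0.01668892]), 'gripper_width': 0.009478326700987348, 'grasp_force': 0.0, 'force': array([ 0.12396983, -0.47469129, -0.1163369 ])}
{'time_s': 4.85, 'position': array([0.40568391, 0.01711424, 0.01670919]), 'gripper_width': 0.006054929719939319, 'grasp_force': 0.0, 'force': array([-0.42652511,  0.1973146 , -0.27465624])}
```

View pics/w4.png

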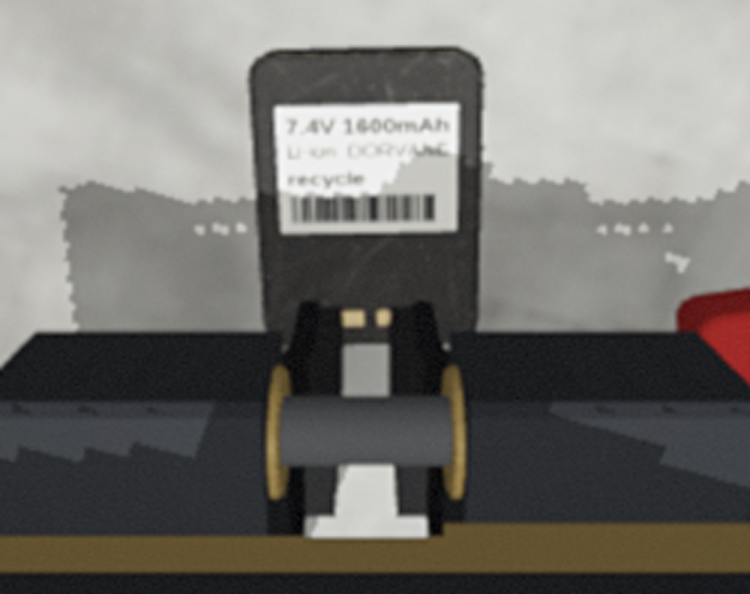

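The fingers have closed almost fully while the pack hasn't moved. I'll measure the real finger geometry from depth, in the tool frame.

Run:
```python
from h import *
from scipy.spatial.transform import Rotation as Ro
o=env.get_obs();R=Ro.from_euler("xyz",o["tool_rot"],degrees=True).as_matrix()
print(o["time_s"],o["gripper_width"],o["tool_rot"])
for cam in("wrist","scene","top"):
    p=env.snapshot(cam); P=pts(p,np.ones((400,640),bool)); T=(P-o["position"])@R*1000
    k=(abs(T[:,0])<45)&(abs(T[:,1])<60)&(T[:,2]>-60)&(T[:,2]<12)
    T=T[k]; print(cam,len(T))
    for a in range(-60,12,6):
        s=T[(T[:,2]>=a)&(T[:,2]<a+6)]
        if len(s): print(a,len(s),"x",s[:,0].min().round(),s[:,0].max().round(),"y",s[:,1].min().round(),s[:,1].max().round())
```

```text
4.85 0.006054929719939319 [-1.79996747e+02  4.61155742e-03  1.87840597e+01]
wrist 5934
-60 156 x 9.0 12.0 y -10.0 12.0
-54 193 x 1.0 12.0 y -11.0 12.0
-48 175 x 1.0 12.0 y -11.0 13.0
-42 148 x 9.0 12.0 y -11.0 13.0
-36 119 x 9.0 12.0 y -11.0 13.0
-30 100 x 9.0 12.0 y -11.0 13.0
-6 4993 x -11.0 45.0 y -24.0 28.0
0 50 x -7.0 44.0 y -25.0 28.0
scene 289
-36 3 x -12.0 5.0 y -15.0 -12.0
-30 10 x -12.0 9.0 y -13.0 -8.0
-24 2 x -3.0 -0.0 y -9.0 -8.0
-12 4 x -12.0 37.0 y -28.0 13.0
-6 150 x -12.0 44.0 y -32.0 23.0
0 86 x -12.0 44.0 y -32.0 29.0
6 34 x -39.0 44.0 y -47.0 8.0
top 3
6 3 x 38.0 44.0 y 44.0 57.0
```

Run:
```python
from h import *
from scipy.spatial.transform import Rotation as Ro
o=env.get_obs();R=Ro.from_euler("xyz",o["tool_rot"],degrees=True).as_matrix()
p=env.snapshot("wrist"); K=p["intrinsics"]; print(K[0,0],K[1,1],K[:2,2], (p["R"]@R).round(2))
for t in [(10,8,-50),(10,8,-30),(10,8,-10),(10,8,0),(10,8,14),(-11,0,-2)]:
    X=R@(np.array(t)/1000)+o["position"]; c=p["R"]@X+p["t"]; u=K@c/c[2]; print(t,u[:2].round(),c[2].round(3))
for u in (303,318,340):
  m=[]
  for v in range(225,292,4):
    d=p["range_z"][v,u]; c=d*np.linalg.solve(K,[u,v,1]); X=p["R"].T@(c-p["t"]); m.append((v,*((X-o["position"])@R*1000).round().astype(int).tolist(),*p["color"][v,u].tolist()))
  print(u,m)
```

```text
279.750911146292 279.750911146292 [321.53409019 202.26345906] [[-0.    1.   -0.  ]
 [-0.96 -0.   -0.28]
 [-0.28  0.    0.96]]
(10, 8, -50) [335. 251.] 0.15
(10, 8, -30) [333. 236.] 0.169
(10, 8, -10) [332. 225.] 0.188
(10, 8, 0) [331. 219.] 0.198
(10, 8, 14) [331. 213.] 0.211
(-11, 0, -2) [320. 248.] 0.202
303 [(225, 7, -12, -2, 51, 50, 51), (229, 3, -12, 0, 52, 51, 49), (233, 1, -12, -3, 41, 41, 41), (237, -3, -12, -2, 189, 174, 133), (241, -6, -12, -2, 97, 91, 72), (245, 37, -5, -100, 22, 25, 26), (249, 38, -5, -104, 24, 27, 28), (253, 38, -5, -107, 25, 27, 29), (257, 38, -5, -110, 35, 34, 32), (261, 38, -4, -113, 56, 48, 34), (265, 37, -5, -113, 75, 63, 41), (269, 35, -5, -112, 92, 79, 49), (273, 34, -5, -113, 100, 84, 51), (277, 34, -5, -114, 124, 104, 63), (281, 32, -5, -113, 134, 115, 72), (285, 31, -5, -115, 142, 124, 80), (289, 31, -4, -116, 139, 120, 76)]
318 [(225, 7, -2, -2, 54, 52, 51), (229, 3, -2, -2, 52, 52, 50), (233, 1, -2, -2, 36, 35, 36), (237, 10, -1, -30, 18, 16, 20), (241, 9, -1, -35, 24, 19, 23), (245, 10, -1, -41, 20, 22, 23), (249, 10, -1, -46, 24, 22, 22), (
[... 171 characters left out ...]
 -110, 70, 72, 73), (277, 32, 0, -111, 77, 80, 83), (281, 31, 0, -111, 81, 84, 87), (285, 30, 0, -112, 83, 86, 89), (289, 28, 0, -112, 82, 84, 86)]
340 [(225, 6, 14, -1, 49, 47, 46), (229, 3, 14, -1, 53, 51, 52), (233, 1, 14, -3, 68, 63, 56), (237, -3, 14, -1, 194, 177, 135), (241, -6, 14, -1, 57, 54, 50), (245, 38, 7, -101, 28, 27, 30), (249, 38, 7, -104, 21, 24, 26), (253, 38, 7, -107, 26, 29, 31), (257, 38, 7, -109, 39, 36, 30), (261, 38, 6, -112, 61, 51, 35), (265, 37, 6, -112, 74, 63, 40), (269, 36, 6, -114, 95, 79, 49), (273, 34, 6, -113, 101, 85, 51), (277, 34, 6, -115, 125, 105, 63), (281, 32, 6, -114, 135, 115, 72), (285, 32, 6, -116, 144, 125, 81), (289, 31, 6, -116, 139, 120, 75)]
```

Depth shows the fingertips about 27–30 mm behind the reported TCP, where the interface says 14 mm ahead. The fingers are therefore really about 41 mm higher than reported and closed in the air above the pack. I'll open, go about 37 mm lower and grip again.

Emit:
servo_tool([
  {"tx": 0,"ty": 0,"tz": 0,"rx": 0,"ry": 0,"rz": 0},
  {"tx": 0,"ty": 0,"tz": 0,"rx": 0,"ry": 0,"rz": 0},
  {"tx": 0,"ty": 0,"tz": 0,"rx": 0,"ry": 0,"rz": 0},
  {"tx": 0,"ty": 0,"tz": 0,"rx": 0,"ry": 0,"rz": 0},
  {"tx": 0,"ty": 0,"tz": 0,"rx": 0,"ry": 0,"rz": 0},
  {"tx": 0,"ty": 0,"tz": 0,"rx": 0,"ry": 0,"rz": 0},
  {"tx": 0,"ty": 0,"tz": 0,"rx": 0,"ry": 0,"rz": 0},
  {"tx": 0,"ty": 0,"tz": 0,"rx": 0,"ry": 0,"rz": 0},
  {"tx": 0,"ty": 0,"tz": 10,"rx": 0,"ry": 0,"rz": 0},
  {"tx": 0,"ty": 0,"tz": 10,"rx": 0,"ry": 0,"rz": 0},
  {"tx": 0,"ty": 0,"tz": 8,"rx": 0,"ry": 0,"rz": 0},
  {"tx": 0,"ty": 0,"tz": 5,"rx": 0,"ry": 0,"rz": 0},
  {"tx": 0,"ty": 0,"tz": 4,"rx": 0,"ry": 0,"rz": 0},
  {"tx": 0,"ty": 0,"tz": 0,"rx": 0,"ry": 0,"rz": 0},
  {"tx": 0,"ty": 0,"tz": 0,"rx": 0,"ry": 0,"rz": 0},
], hand=0.8)

```text
time_s: 6.55
position: [0.4058, 0.0171, -0.0203]
tool_rot: [-180.0, 0.0, 18.8]
force: [0.2, 0.8, 0.7]
gripper_width: 0.0694
grasp_force: 0.0
```

Emit:
servo_tool([
  {"tx": 0,"ty": 0,"tz": 0,"rx": 0,"ry": 0,"rz": 0},
  {"tx": 0,"ty": 0,"tz": 0,"rx": 0,"ry": 0,"rz": 0},
  {"tx": 0,"ty": 0,"tz": 0,"rx": 0,"ry": 0,"rz": 0},
  {"tx": 0,"ty": 0,"tz": 0,"rx": 0,"ry": 0,"rz": 0},
  {"tx": 0,"ty": 0,"tz": 0,"rx": 0,"ry": 0,"rz": 0},
], hand=0, grip_force=25)

```text
time_s: 7.05
position: [0.406, 0.017, -0.02]
tool_rot: [180.0, -0.0, 18.8]
force: [-0.6, 0.3, 2.0]
gripper_width: 0.0518
grasp_force: 25.0
```

Emit:
servo_tool([
  {"tx": 0,"ty": 0,"tz": -10,"rx": 0,"ry": 0,"rz": 0},
  {"tx": 0,"ty": 0,"tz": -20,"rx": 0,"ry": 0,"rz": 0},
  {"tx": 11.5,"ty": -20.1,"tz": -5,"rx": 0,"ry": 0,"rz": 0},
  {"tx": 11.5,"ty": -20.1,"tz": 0,"rx": 0,"ry": 0,"rz": 0},
  {"tx": 11.5,"ty": -20.1,"tz": 0,"rx": 0,"ry": 0,"rz": 0},
  {"tx": 11.5,"ty": -20.1,"tz": 0,"rx": 0,"ry": 0,"rz": 0},
  {"tx": 11.5,"ty": -20.1,"tz": 0,"rx": 0,"ry": 0,"rz": 0},
  {"tx": 11.5,"ty": -20.1,"tz": 0,"rx": 0,"ry": 0,"rz": 0},
  {"tx": 11.5,"ty": -20.1,"tz": 0,"rx": 0,"ry": 0,"rz": 0},
  {"tx": 11.5,"ty": -20.1,"tz": 0,"rx": 0,"ry": 0,"rz": 0},
  {"tx": 11.5,"ty": -20.1,"tz": 0,"rx": 0,"ry": 0,"rz": 0},
  {"tx": 11.5,"ty": -20.1,"tz": 0,"rx": 0,"ry": 0,"rz": 0},
  {"tx": 0,"ty": 0,"tz": 0,"rx": 0,"ry": 0,"rz": 0.089},
  {"tx": 0,"ty": 0,"tz": 0,"rx": 0,"ry": 0,"rz": 0.089},
  {"tx": 0,"ty": 0,"tz": 0,"rx": 0,"ry": 0,"rz": 0.089},
  {"tx": 0,"ty": 0,"tz": 0,"rx": 0,"ry": 0,"rz": 0.089},
  {"tx": 0,"ty": 0,"tz": 0,"rx": 0,"ry": 0,"rz": 0.089},
  {"tx": 0,"ty": 0,"tz": 0,"rx": 0,"ry": 0,"rz": 0},
  {"tx": 0,"ty": 0,"tz": 0,"rx": 0,"ry": 0,"rz": 0},
])

```text
time_s: 8.95
position: [0.4496, 0.2444, 0.0149]
tool_rot: [180.0, 0.0, -6.6]
force: [0.9, -0.4, -1.5]
gripper_width: 0.0516
grasp_force: 25.0
```

```bash
cat >> h.py <<'E'
def boxfit(p):
    r=env.outline_of("supply_box",p)[0]; P=pts(p,r["mask"]); T=P[(P[:,2]>.045)&(P[:,2]<.056)]
    c,s,a=cv2.minAreaRect(T[:,:2].astype(np.float32)); print("box",round(r["score"],2),np.round(c,4),np.round(s,4),round(a,2),T.mean(0).round(3))
E
python3 - <<'E'
from h import *
o=env.get_obs();print(o["time_s"],o["position"],o["tool_rot"],o["gripper_width"],o["qpos"].round())
p=env.snapshot("wrist");save(p,"w5"); look(p,["pack"]); boxfit(p)
m=np.zeros((400,640),bool); m[100:260,270:375]=1
P=pts(p,m); k=(P[:,2]>.045)&(P[:,2]<.065)&(P[:,0]<.515); print(cv2.minAreaRect(P[k][:,:2].astype(np.float32)),P[k].mean(0))
boxfit(env.snapshot("top"))
E
```

```text
8.95 [0.44960851 0.24440832 0.01485084] [ 1.79996212e+02  2.50320242e-02 -6.57871480e+00] 0.05161909925627767 [ 20.  10. 112.   0.  58. 116.]
pack 0.85 px [322. 206.] med [0.484 0.24  0.053] ztop 0.055 rect [0.48 0.24] [0.053 0.072] 83.7
box 0.73 [0.5562 0.2325] [0.1503 0.0516] 83.35 [0.556 0.233 0.049]
((0.4819752275943756, 0.2396421730518341), (0.06262674182653427, 0.06805402785539627), 83.7457046508789) [0.483102   0.23951326 0.05342509]
box 0.81 [0.5851 0.2278] [0.1498 0.1101] 83.22 [0.584 0.228 0.05 ]
```

View pics/w5.png

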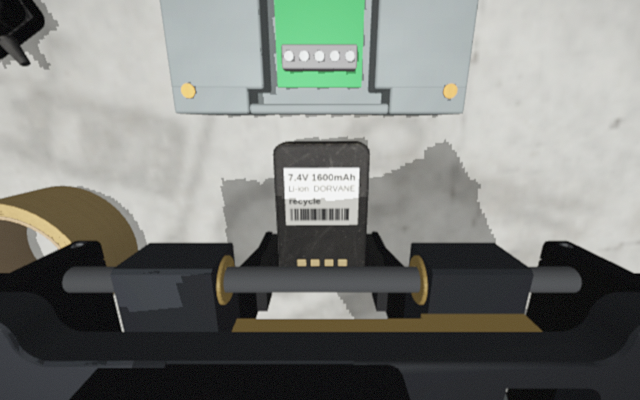

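The view shows the pack (322,206) lined up with the bay mouth (320,110), with the tape roll clear at left. I'll correct 1.4 mm sideways, lower and start in.

Emit:
servo_tool([
  {"tx": 0,"ty": -1.4,"tz": 10,"rx": 0,"ry": 0,"rz": 0.006},
  {"tx": 0,"ty": 0,"tz": 12,"rx": 0,"ry": 0,"rz": 0},
  {"tx": 0,"ty": 0,"tz": 8,"rx": 0,"ry": 0,"rz": 0},
  {"tx": 0,"ty": 0,"tz": 4,"rx": 0,"ry": 0,"rz": 0},
  {"tx": 0,"ty": 0,"tz": 0,"rx": 0,"ry": 0,"rz": 0},
  {"tx": 8,"ty": 0,"tz": 0,"rx": 0,"ry": 0,"rz": 0},
  {"tx": 8,"ty": 0,"tz": 0,"rx": 0,"ry": 0,"rz": 0},
  {"tx": 7,"ty": 0,"tz": 0,"rx": 0,"ry": 0,"rz": 0},
  {"tx": 5,"ty": 0,"tz": 0,"rx": 0,"ry": 0,"rz": 0},
  {"tx": 4,"ty": 0,"tz": 0,"rx": 0,"ry": 0,"rz": 0},
  {"tx": 0,"ty": 0,"tz": 0,"rx": 0,"ry": 0,"rz": 0},
])

```text
time_s: 10.3
position: [0.4825, 0.2417, -0.0192]
tool_rot: [-180.0, -0.0, -7.1]
force: [0.1, -0.3, -2.1]
gripper_width: 0.0518
grasp_force: 25.0
```

Run:
```python
from h import *
o=env.get_obs();print(o["time_s"],o["position"],o["tool_rot"],o["force"],o["torque"],o["gripper_width"])
p=env.snapshot("wrist"); look(p,["pack"]); boxfit(p)
```

```text
10.3 [ 0.48251888  0.24173674 -0.01924006] [-1.79993698e+02 -2.29416697e-02 -7.08252106e+00] [ 0.09050461 -0.26472321 -2.05386466] [0.10330317 0.05224346 0.01649242] 0.05180759017462494
pack 0.62 px [321. 228.] med [0.502 0.239 0.02 ] ztop 0.021 rect [0.5   0.239] [0.052 0.047] 83.3
box 0.63 [0.5664 0.2315] [0.1511 0.0733] 83.39 [0.569 0.231 0.049]
```

Emit:
servo_tool([
  {"tx": 6,"ty": 0,"tz": 0,"rx": 0,"ry": 0,"rz": -0.004},
  {"tx": 6,"ty": 0,"tz": 0,"rx": 0,"ry": 0,"rz": 0},
  {"tx": 6,"ty": 0,"tz": 0,"rx": 0,"ry": 0,"rz": 0},
  {"tx": 6,"ty": 0,"tz": 0,"rx": 0,"ry": 0,"rz": 0},
  {"tx": 5,"ty": 0,"tz": 0,"rx": 0,"ry": 0,"rz": 0},
  {"tx": 3,"ty": 0,"tz": 0,"rx": 0,"ry": 0,"rz": 0},
  {"tx": 0,"ty": 0,"tz": 0,"rx": 0,"ry": 0,"rz": 0},
])

```text
time_s: 11.15
position: [0.5141, 0.238, -0.0193]
tool_rot: [-180.0, -0.0, -6.8]
force: [-0.7, -0.8, -1.8]
gripper_width: 0.0516
grasp_force: 25.0
```

Emit:
servo_tool([
  {"tx": 0,"ty": 0,"tz": 0,"rx": 0,"ry": 0,"rz": 0},
  {"tx": 0,"ty": 0,"tz": 0,"rx": 0,"ry": 0,"rz": 0},
  {"tx": 0,"ty": 0,"tz": 0,"rx": 0,"ry": 0,"rz": 0},
  {"tx": -5,"ty": 0,"tz": 0,"rx": 0,"ry": 0,"rz": 0},
  {"tx": -15,"ty": 0,"tz": 0,"rx": 0,"ry": 0,"rz": 0},
  {"tx": -15,"ty": 0,"tz": 0,"rx": 0,"ry": 0,"rz": 0},
  {"tx": 0,"ty": 0,"tz": 0,"rx": 0,"ry": 0,"rz": 0},
], hand=0.8)

```text
time_s: 11.85
position: [0.4765, 0.2423, -0.0197]
tool_rot: [180.0, 0.1, -6.8]
force: [-0.4, -0.1, 0.0]
gripper_width: 0.0699
grasp_force: 0.0
```

Emit:
servo_tool([
  {"tx": 0,"ty": 0,"tz": 0,"rx": 0,"ry": 0,"rz": 0},
  {"tx": 0,"ty": 0,"tz": 0,"rx": 0,"ry": 0,"rz": 0},
  {"tx": 0,"ty": 0,"tz": 0,"rx": 0,"ry": 0,"rz": 0},
  {"tx": 0,"ty": 0,"tz": 0,"rx": 0,"ry": 0,"rz": 0},
  {"tx": 0,"ty": 0,"tz": 0,"rx": 0,"ry": 0,"rz": 0},
  {"tx": 0,"ty": 0,"tz": 0,"rx": 0,"ry": 0,"rz": 0},
  {"tx": 6,"ty": 0,"tz": 0,"rx": 0,"ry": 0,"rz": 0},
  {"tx": 5,"ty": 0,"tz": 0,"rx": 0,"ry": 0,"rz": 0},
  {"tx": 4,"ty": 0,"tz": 0,"rx": 0,"ry": 0,"rz": 0},
  {"tx": 4,"ty": 0,"tz": 0,"rx": 0,"ry": 0,"rz": 0},
  {"tx": 4,"ty": 0,"tz": 0,"rx": 0,"ry": 0,"rz": 0},
  {"tx": 3,"ty": 0,"tz": 0,"rx": 0,"ry": 0,"rz": 0},
  {"tx": 0,"ty": 0,"tz": 0,"rx": 0,"ry": 0,"rz": 0},
], hand=0.3)

```text
time_s: 13.15
position: [0.5054, 0.239, -0.0192]
tool_rot: [-180.0, -0.1, -6.8]
force: [-0.2, -0.3, -0.3]
gripper_width: 0.0262
grasp_force: 0.0
```

```bash
cat >> h.py <<'E'
def packdepth(p,c=(.5851,.2278),yaw=-6.7):
    P=pts(p,np.ones((400,640),bool)); a=np.radians(yaw); d=P[:,:2]-c
    X=d@[np.cos(a),np.sin(a)]*1000; Y=d@[-np.sin(a),np.cos(a)]*1000; z=P[:,2]
    k=(abs(Y)<24)&(X<-54)&(X>-110)&(z>.013)&(z<.025); f=(abs(Y)>30)&(abs(Y)<70)&(z>.045)&(z<.055)&(X<-40)
    s=X[k]; 
    if len(s): print("pack rear",np.percentile(s,[1,5,95]).round(1),len(s),"Y",np.percentile(Y[k],[2,98]).round(1),"want",-67)
    if f.any(): print("face",np.percentile(X[f],2).round(1))
E
python3 - <<'E'
from h import *
o=env.get_obs();print(o["time_s"],o["position"],o["force"],o["gripper_width"])
for n in("wrist","scene"): print(n); packdepth(env.snapshot(n))
E
```

```text
13.15 [ 0.50539895  0.2390213  -0.01923192] [-0.15523998 -0.2543625  -0.25153867] 0.026156624650816307
wrist
pack rear [-87.  -83.7 -68.8] 302 Y [-20.3  22.2] want -67
face -54.4
scene
pack rear [-94.1 -93.5 -79.4] 28 Y [-19.4  23.4] want -67
face -94.8
```

Emit:
servo_tool([
  {"tx": 1,"ty": 0,"tz": 0,"rx": 0,"ry": 0,"rz": 0},
  {"tx": 1,"ty": 0,"tz": 0,"rx": 0,"ry": 0,"rz": 0},
  {"tx": 1,"ty": 0,"tz": 0,"rx": 0,"ry": 0,"rz": 0},
  {"tx": 0,"ty": 0,"tz": 0,"rx": 0,"ry": 0,"rz": 0},
])

```text
time_s: 13.65
position: [0.507, 0.2388, -0.0193]
tool_rot: [180.0, 0.1, -6.8]
force: [-4.4, 1.3, 4.3]
gripper_width: 0.0261
grasp_force: 2.3
```

Emit:
servo_tool([
  {"tx": 1,"ty": 0,"tz": 0,"rx": 0,"ry": 0,"rz": 0},
  {"tx": 1,"ty": 0,"tz": 0,"rx": 0,"ry": 0,"rz": 0},
  {"tx": 0,"ty": 0,"tz": 0,"rx": 0,"ry": 0,"rz": 0},
])

```text
time_s: 13.95
position: [0.507, 0.2388, -0.0194]
tool_rot: [180.0, 0.3, -6.8]
force: [-11.4, 1.6, 10.0]
gripper_width: 0.0265
grasp_force: 5.8
```

The push stalls at 11 N with the fingers where the pack's home position should put them. I'll back off, rise and verify.

Emit:
servo_tool([
  {"tx": -10,"ty": 0,"tz": 0,"rx": 0,"ry": 0,"rz": 0},
  {"tx": -20,"ty": 0,"tz": 0,"rx": 0,"ry": 0,"rz": 0},
  {"tx": 0,"ty": 0,"tz": -30,"rx": 0,"ry": 0,"rz": 0},
  {"tx": 0,"ty": 0,"tz": -45,"rx": 0,"ry": 0,"rz": 0},
  {"tx": 0,"ty": 0,"tz": -45,"rx": 0,"ry": 0,"rz": 0},
  {"tx": 0,"ty": 0,"tz": -45,"rx": 0,"ry": 0,"rz": 0},
  {"tx": 0,"ty": 0,"tz": -15,"rx": 0,"ry": 0,"rz": 0},
  {"tx": 0,"ty": 0,"tz": 0,"rx": 0,"ry": 0,"rz": 0},
  {"tx": 0,"ty": 0,"tz": 0,"rx": 0,"ry": 0,"rz": 0},
], hand=1)

```text
time_s: 14.85
position: [0.4793, 0.2418, 0.1594]
tool_rot: [180.0, 0.0, -6.8]
force: [0.1, -0.3, -0.5]
gripper_width: 0.0851
grasp_force: 0.0
```

Run:
```python
from h import *
o=env.get_obs();print(o["time_s"],o["position"],o["tool_rot"])
p=env.snapshot("wrist");save(p,"w6");boxfit(p);packdepth(p)
p=env.snapshot("top");look(p,["cover","cover_handle"]);packdepth(p)
```

```text
14.85 [0.47930238 0.24179828 0.15941045] [ 1.79967019e+02  3.92276086e-02 -6.83278910e+00]
box 0.84 [0.5852 0.2292] [0.15   0.1101] 83.12 [0.588 0.229 0.049]
pack rear [-67.  -66.9 -58.8] 322 Y [-22.3  22.5] want -67
face -55.1
cover 0.84 px [381. 194.] med [ 0.582 -0.204  0.012] ztop 0.044 rect [ 0.583 -0.206] [0.08  0.015] 81.0
cover 0.5 px [245. 188.] med [0.592 0.217 0.046] ztop 0.054 rect [0.577 0.224] [0.158 0.125] 83.6
cover_handle 0.58 px [380. 191.] med [ 0.582 -0.205  0.012] ztop 0.043 rect [ 0.583 -0.206] [0.08  0.015] 81.0
pack rear [-61.  -60.8 -54.8] 21 Y [-21.9  17.9] want -67
face -54.6
```

View pics/w6.png

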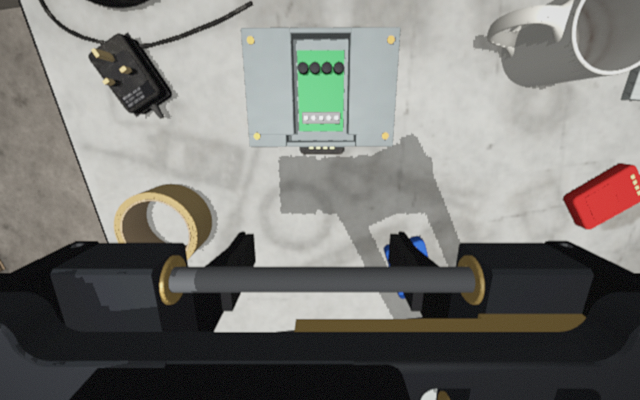

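The wrist view shows the pack in the bay with its end sticking out at (322,150). Its rear is at -67.0 mm, as wanted, so it is home. Now to the cover, passing above the mug.

Emit:
servo_tool([
  {"tx": 13,"ty": 36,"tz": 0,"rx": 0,"ry": 0,"rz": 0},
  {"tx": 13,"ty": 36,"tz": 0,"rx": 0,"ry": 0,"rz": 0},
  {"tx": 13,"ty": 36,"tz": 0,"rx": 0,"ry": 0,"rz": 0},
  {"tx": 13,"ty": 36,"tz": 0,"rx": 0,"ry": 0,"rz": 0},
  {"tx": 13,"ty": 36,"tz": 0,"rx": 0,"ry": 0,"rz": 0},
  {"tx": 13,"ty": 36,"tz": 0,"rx": 0,"ry": 0,"rz": 0},
  {"tx": 13,"ty": 36,"tz": 0,"rx": 0,"ry": 0,"rz": 0},
  {"tx": 13,"ty": 36,"tz": 0,"rx": 0,"ry": 0,"rz": 0},
  {"tx": 13,"ty": 36,"tz": 0,"rx": 0,"ry": 0,"rz": 0},
  {"tx": 13,"ty": 36,"tz": 0,"rx": 0,"ry": 0,"rz": 0},
  {"tx": 13,"ty": 36,"tz": 0,"rx": 0,"ry": 0,"rz": 0},
  {"tx": 13,"ty": 36,"tz": 0,"rx": 0,"ry": 0,"rz": 0},
  {"tx": 0,"ty": 0,"tz": 0,"rx": 0,"ry": 0,"rz": 0},
], hand=1)

```text
time_s: 16.4
position: [0.5832, -0.2099, 0.1594]
tool_rot: [179.9, 0.0, -7.1]
force: [-0.2, 0.8, -0.4]
gripper_width: 0.0871
grasp_force: 0.0
```

Emit:
servo_tool([
  {"tx": 0,"ty": 0,"tz": 0,"rx": 0,"ry": 0,"rz": -0.109},
  {"tx": 0,"ty": 0,"tz": 0,"rx": 0,"ry": 0,"rz": -0.109},
  {"tx": 0,"ty": 0,"tz": 0,"rx": 0,"ry": 0,"rz": -0.109},
  {"tx": 0,"ty": 0,"tz": 0,"rx": 0,"ry": 0,"rz": -0.109},
  {"tx": 0,"ty": 0,"tz": 0,"rx": 0,"ry": 0,"rz": -0.109},
  {"tx": 0,"ty": 0,"tz": 0,"rx": 0,"ry": 0,"rz": -0.109},
  {"tx": 0,"ty": 0,"tz": 0,"rx": 0,"ry": 0,"rz": -0.109},
  {"tx": 0,"ty": 0,"tz": 0,"rx": 0,"ry": 0,"rz": -0.109},
  {"tx": 0,"ty": 0,"tz": 0,"rx": 0,"ry": 0,"rz": -0.109},
  {"tx": 0,"ty": 0,"tz": 0,"rx": 0,"ry": 0,"rz": -0.109},
  {"tx": 0,"ty": 0,"tz": 0,"rx": 0,"ry": 0,"rz": -0.109},
  {"tx": 0,"ty": 0,"tz": 0,"rx": 0,"ry": 0,"rz": -0.109},
  {"tx": 0,"ty": 0,"tz": 0,"rx": 0,"ry": 0,"rz": -0.109},
  {"tx": 0,"ty": 0,"tz": 0,"rx": 0,"ry": 0,"rz": -0.109},
  {"tx": 0,"ty": 0,"tz": 0,"rx": 0,"ry": 0,"rz": 0},
  {"tx": 0,"ty": 0,"tz": 0,"rx": 0,"ry": 0,"rz": 0},
])

```text
time_s: 18.0
position: [0.583, -0.2048, 0.16]
tool_rot: [-179.9, -0.0, 80.5]
force: [0.5, -0.7, -0.0]
gripper_width: 0.0873
grasp_force: 0.0
```

```bash
cat >> h.py <<'E'
def coverfit(p,z0=0.0,box=(.42,.75,-.36,-.05)):
    P=pts(p,np.ones((400,640),bool)); q=(P[:,0]>box[0])&(P[:,0]<box[1])&(P[:,1]>box[2])&(P[:,1]<box[3])
    for n,a,b in(("plate",.008,.017),("bar",.040,.052)):
        T=P[q&(P[:,2]>z0+a)&(P[:,2]<z0+b)]
        if len(T)>30: r=cv2.minAreaRect(T[:,:2].astype(np.float32)); print(n,len(T),"z",np.percentile(T[:,2],[10,50,90]).round(4),"rect",np.round(r[0],4),np.round(r[1],4),round(r[2],2))
E
python3 - <<'E'
from h import *
o=env.get_obs();print(o["time_s"],o["position"],o["tool_rot"],o["qpos"].round())
p=env.snapshot("wrist");save(p,"w7");coverfit(p);look(p,["cover","cover_handle"])
E
```

```text
18.0 [ 0.58300559 -0.20477953  0.16000483] [-1.79934428e+02 -2.72298858e-02  8.04550487e+01] [-27.  13.  91.   0.  76. -17.]
plate 12260 z [0.0106 0.0116 0.0126] rect [ 0.5857 -0.1717] [0.3283 0.2432] 0.25
bar 1214 z [0.0435 0.0463 0.048 ] rect [ 0.6177 -0.1156] [0.2472 0.1254] 46.17
cover 0.65 px [322. 179.] med [ 0.584 -0.196  0.012] ztop 0.046 rect [ 0.583 -0.205] [0.079 0.014] 80.1
cover_handle 0.69 px [323. 180.] med [ 0.584 -0.196  0.012] ztop 0.046 rect [ 0.583 -0.205] [0.079 0.014] 80.1
```

View pics/w7.png

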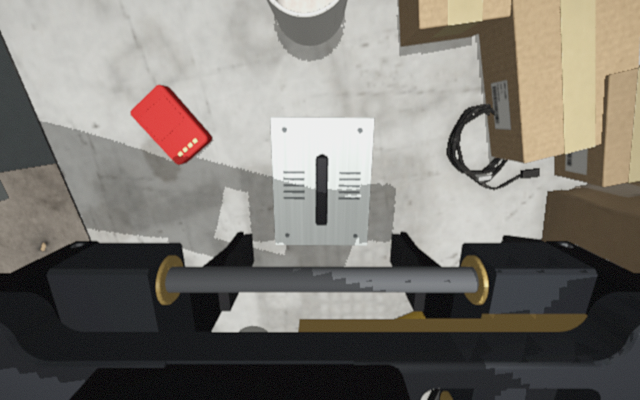

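The view shows the cover (322,180) with its handle bar centred under the hand. I go down 165 mm and grip.

Emit:
servo_tool([
  {"tx": 0,"ty": 0,"tz": 30,"rx": 0,"ry": 0,"rz": 0.006},
  {"tx": 0,"ty": 0,"tz": 40,"rx": 0,"ry": 0,"rz": 0},
  {"tx": 0,"ty": 0,"tz": 40,"rx": 0,"ry": 0,"rz": 0},
  {"tx": 0,"ty": 0,"tz": 30,"rx": 0,"ry": 0,"rz": 0},
  {"tx": 0,"ty": 0,"tz": 15,"rx": 0,"ry": 0,"rz": 0},
  {"tx": 0,"ty": 0,"tz": 10,"rx": 0,"ry": 0,"rz": 0},
  {"tx": 0,"ty": 0,"tz": 0,"rx": 0,"ry": 0,"rz": 0},
  {"tx": 0,"ty": 0,"tz": 0,"rx": 0,"ry": 0,"rz": 0},
])

```text
time_s: 18.95
position: [0.5846, -0.206, -0.0027]
tool_rot: [179.9, 0.0, 80.2]
force: [-0.8, 0.0, 0.5]
gripper_width: 0.0869
grasp_force: 0.0
```

Emit:
servo_tool([
  {"tx": 0,"ty": 0,"tz": 0,"rx": 0,"ry": 0,"rz": 0},
  {"tx": 0,"ty": 0,"tz": 0,"rx": 0,"ry": 0,"rz": 0},
  {"tx": 0,"ty": 0,"tz": 0,"rx": 0,"ry": 0,"rz": 0},
  {"tx": 0,"ty": 0,"tz": 0,"rx": 0,"ry": 0,"rz": 0},
  {"tx": 0,"ty": 0,"tz": 0,"rx": 0,"ry": 0,"rz": 0},
  {"tx": 0,"ty": 0,"tz": 0,"rx": 0,"ry": 0,"rz": 0},
  {"tx": 0,"ty": 0,"tz": 0,"rx": 0,"ry": 0,"rz": 0},
  {"tx": 0,"ty": 0,"tz": 0,"rx": 0,"ry": 0,"rz": 0},
  {"tx": 0,"ty": 0,"tz": 0,"rx": 0,"ry": 0,"rz": 0},
  {"tx": 0,"ty": 0,"tz": 0,"rx": 0,"ry": 0,"rz": 0},
  {"tx": 0,"ty": 0,"tz": 0,"rx": 0,"ry": 0,"rz": 0},
], hand=0, grip_force=40)

```text
time_s: 20.05
position: [0.5832, -0.2054, -0.0043]
tool_rot: [-180.0, -0.0, 80.3]
force: [-0.3, -0.0, -0.7]
gripper_width: 0.0134
grasp_force: 40.0
```

Emit:
servo_tool([
  {"tx": 0,"ty": 0,"tz": -8,"rx": 0,"ry": 0,"rz": 0},
  {"tx": 0,"ty": 0,"tz": -20,"rx": 0,"ry": 0,"rz": 0},
  {"tx": 0,"ty": 0,"tz": -30,"rx": 0,"ry": 0,"rz": 0},
  {"tx": 0,"ty": 0,"tz": -30,"rx": 0,"ry": 0,"rz": 0},
  {"tx": 0,"ty": 0,"tz": -30,"rx": 0,"ry": 0,"rz": 0},
  {"tx": 0,"ty": 0,"tz": -30,"rx": 0,"ry": 0,"rz": 0},
  {"tx": 0,"ty": 0,"tz": -12,"rx": 0,"ry": 0,"rz": 0},
  {"tx": 0,"ty": 0,"tz": 0,"rx": 0,"ry": 0,"rz": 0},
])

```text
time_s: 20.85
position: [0.5847, -0.206, 0.1581]
tool_rot: [179.8, 0.1, 80.3]
force: [0.4, 1.1, -2.3]
gripper_width: 0.0138
grasp_force: 40.0
```

Emit:
servo_tool([
  {"tx": 14,"ty": -2.3,"tz": 0,"rx": 0,"ry": 0,"rz": 0},
  {"tx": 26,"ty": -4.3,"tz": 0,"rx": 0,"ry": 0,"rz": 0},
  {"tx": 30,"ty": -5,"tz": 0,"rx": 0,"ry": 0,"rz": 0},
  {"tx": 30,"ty": -5,"tz": 0,"rx": 0,"ry": 0,"rz": 0},
  {"tx": 30,"ty": -5,"tz": 0,"rx": 0,"ry": 0,"rz": 0},
  {"tx": 30,"ty": -5,"tz": 0,"rx": 0,"ry": 0,"rz": 0},
  {"tx": 30,"ty": -5,"tz": 0,"rx": 0,"ry": 0,"rz": 0},
  {"tx": 30,"ty": -5,"tz": 0,"rx": 0,"ry": 0,"rz": 0},
  {"tx": 30,"ty": -5,"tz": 0,"rx": 0,"ry": 0,"rz": 0},
  {"tx": 30,"ty": -5,"tz": 0,"rx": 0,"ry": 0,"rz": 0},
  {"tx": 30,"ty": -5,"tz": 0,"rx": 0,"ry": 0,"rz": 0},
  {"tx": 30,"ty": -5,"tz": 0,"rx": 0,"ry": 0,"rz": 0},
  {"tx": 30,"ty": -5,"tz": 0,"rx": 0,"ry": 0,"rz": 0},
  {"tx": 30,"ty": -5,"tz": 0,"rx": 0,"ry": 0,"rz": 0},
  {"tx": 18,"ty": -3,"tz": 0,"rx": 0,"ry": 0,"rz": -0.02},
  {"tx": 10,"ty": -1.6,"tz": 0,"rx": 0,"ry": 0,"rz": -0.03},
  {"tx": 0,"ty": 0,"tz": 0,"rx": 0,"ry": 0,"rz": 0},
  {"tx": 0,"ty": 0,"tz": 0,"rx": 0,"ry": 0,"rz": 0},
  {"tx": 0,"ty": 0,"tz": 0,"rx": 0,"ry": 0,"rz": 0},
])

```text
time_s: 22.75
position: [0.5855, 0.2272, 0.1556]
tool_rot: [-180.0, 0.0, 83.0]
force: [0.1, -0.3, -2.9]
gripper_width: 0.0136
grasp_force: 40.0
```

```bash
cat >> h.py <<'E'
def plate(p,o,lo,hi,sh=.09):
    from scipy.spatial.transform import Rotation as Ro
    P=pts(p,np.ones((400,640),bool)); d=P-o["position"]
    k=(abs(d[:,0])<sh)&(abs(d[:,1])<.12)&(P[:,2]>lo)&(P[:,2]<hi); T=P[k]
    if len(T)<50: print("few",len(T)); return
    A=np.c_[T[:,:2]-T[:,:2].mean(0),np.ones(len(T))]
    for _ in range(5):
        s=np.linalg.lstsq(A,T[:,2],rcond=None)[0]; e=abs(A@s-T[:,2]); g=e<.003; A,T=A[g],T[g]
    r=cv2.minAreaRect(T[:,:2].astype(np.float32)); print("plate n",len(T),"z",s[2].round(4),"tilt deg x,y",np.degrees(s[:2]).round(2),"rect",np.round(r[0],4),np.round(r[1],4),round(r[2],2))
E
python3 - <<'E'
from h import *
o=env.get_obs();print(o["time_s"],o["position"],o["tool_rot"],o["gripper_width"],o["grasp_force"],o["force"])
for n in("wrist","top","scene"): p=env.snapshot(n);save(p,n+"8");print(n);plate(p,o,.14,.185)
E
```

```text
22.75 [0.58549751 0.22721154 0.15558738] [-1.79991014e+02  3.09513476e-02  8.30434500e+01] 0.013629103204877844 39.99492695555091 [ 0.13308333 -0.27790441 -2.87308503]
wrist
plate n 23372 z 0.1714 tilt deg x,y [ 0.01 -0.18] rect [0.5868 0.2363] [0.1422 0.1203] 82.64
top
plate n 528 z 0.1718 tilt deg x,y [0.26 0.16] rect [0.5863 0.2265] [0.1594 0.1196] 82.94
scene
plate n 1194 z 0.1709 tilt deg x,y [ 0.43 -0.23] rect [0.5836 0.2311] [0.1614 0.1229] 82.92
```

View pics/wrist8.png

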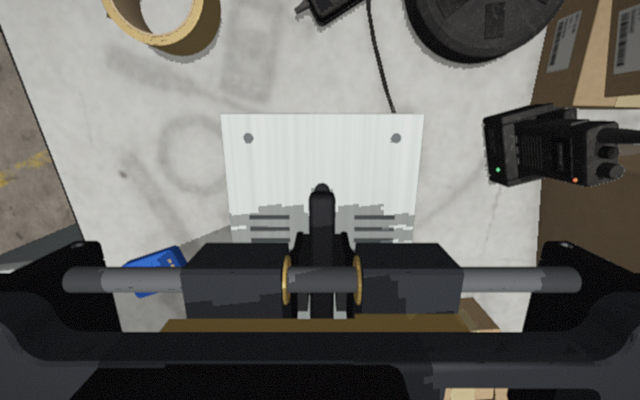

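The cover is held level, with the wrist view showing its plate at (322,175). I'll correct slightly and lower it by 89.5 mm.

Emit:
servo_tool([
  {"tx": 1.4,"ty": -1.2,"tz": 10,"rx": 0,"ry": 0,"rz": -0.006},
  {"tx": 0,"ty": 0,"tz": 18,"rx": 0,"ry": 0,"rz": 0},
  {"tx": 0,"ty": 0,"tz": 20,"rx": 0,"ry": 0,"rz": 0},
  {"tx": 0,"ty": 0,"tz": 18,"rx": 0,"ry": 0,"rz": 0},
  {"tx": 0,"ty": 0,"tz": 12,"rx": 0,"ry": 0,"rz": 0},
  {"tx": 0,"ty": 0,"tz": 7,"rx": 0,"ry": 0,"rz": 0},
  {"tx": 0,"ty": 0,"tz": 3.5,"rx": 0,"ry": 0,"rz": 0},
  {"tx": 0,"ty": 0,"tz": 1,"rx": 0,"ry": 0,"rz": 0},
  {"tx": 0,"ty": 0,"tz": 0,"rx": 0,"ry": 0,"rz": 0},
  {"tx": 0,"ty": 0,"tz": 0,"rx": 0,"ry": 0,"rz": 0},
  {"tx": 0,"ty": 0,"tz": 0,"rx": 0,"ry": 0,"rz": 0},
])

```text
time_s: 24.0
position: [0.5849, 0.2302, 0.067]
tool_rot: [179.9, -0.0, 83.5]
force: [-0.2, 0.4, -2.1]
gripper_width: 0.0132
grasp_force: 40.0
```

Run:
```python
from h import *
o=env.get_obs();print(o["time_s"],o["position"],o["tool_rot"],o["gripper_width"],o["grasp_force"],o["force"])
for n in("wrist","top","scene"): p=env.snapshot(n);save(p,n+"9");print(n);plate(p,o,.07,.095);packdepth(p)
look(env.snapshot("top"),["mug","carton","tape_roll","tub"])
```

```text
24.0 [0.58486944 0.23018297 0.06703079] [ 1.79929306e+02 -2.70633131e-02  8.34729423e+01] 0.013225028320852433 39.994871355593204 [-0.17450986  0.36241402 -2.13120661]
wrist
plate n 23344 z 0.0828 tilt deg x,y [ 0.09 -0.11] rect [0.5862 0.2392] [0.1425 0.1201] 83.26
top
plate n 462 z 0.0828 tilt deg x,y [-0.23 -0.55] rect [0.5854 0.2293] [0.1604 0.1189] 83.51
scene
plate n 1104 z 0.0817 tilt deg x,y [ 0.53 -0.41] rect [0.5825 0.2332] [0.165  0.1241] 83.35
pack rear [-71.1 -69.  -55.6] 81 Y [-20.9  22.8] want -67
face -58.7
mug 0.69 px [319. 182.] med [ 0.612 -0.01   0.017] ztop 0.096 rect [ 0.6   -0.005] [0.078 0.093] 17.9
carton 0.73 px [320. 144.] med [ 0.73  -0.014  0.064] ztop 0.07 rect [ 0.736 -0.015] [0.109 0.08 ] 89.4
tape_roll 0.9 px [167. 237.] med [0.453 0.439 0.043] ztop 0.051 rect [0.456 0.434] [0.093 0.092] 89.9
tub 0.64 px [455. 235.] med [ 0.444 -0.436  0.022] ztop 0.047 rect [ 0.444 -0.429] [0.064 0.062] 89.8
```

View pics/scene9.png

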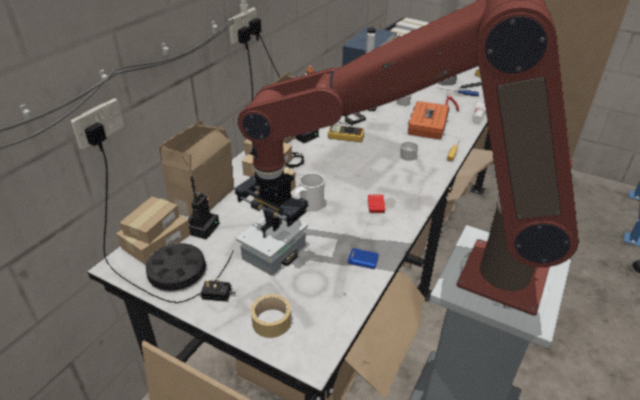

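The scene view shows the cover hovering level over the box at (272,240), the pack's end still at the bay mouth, and the mug and the rest where they stood. One last trim of 1.3 mm, then I hand in.

Emit:
servo_tool([
  {"tx": -1.3,"ty": 0,"tz": 0.6,"rx": 0,"ry": 0,"rz": 0.003},
  {"tx": 0,"ty": 0,"tz": 0,"rx": 0,"ry": 0,"rz": 0},
  {"tx": 0,"ty": 0,"tz": 0,"rx": 0,"ry": 0,"rz": 0},
  {"tx": 0,"ty": 0,"tz": 0,"rx": 0,"ry": 0,"rz": 0},
  {"tx": 0,"ty": 0,"tz": 0,"rx": 0,"ry": 0,"rz": 0},
  {"tx": 0,"ty": 0,"tz": 0,"rx": 0,"ry": 0,"rz": 0},
])

```text
time_s: 25.0
position: [0.5842, 0.2288, 0.0657]
tool_rot: [180.0, -0.0, 83.3]
force: [-0.7, 0.4, -2.7]
gripper_width: 0.0135
grasp_force: 40.0
```

Run:
```python
from h import *
o=env.get_obs();print(o["time_s"],o["position"],o["tool_rot"])
for n in("wrist","top"): plate(env.snapshot(n),o,.07,.095)
print(env.job_done())
```

```text
25.0 [0.58424809 0.22876627 0.0657049 ] [ 1.79992316e+02 -3.98969171e-03  8.32973428e+01]
plate n 23365 z 0.0814 tilt deg x,y [ 0.03 -0.13] rect [0.5857 0.2378] [0.1422 0.1205] 82.89
plate n 429 z 0.0815 tilt deg x,y [ 0.2  -0.06] rect [0.5851 0.2278] [0.1597 0.1196] 83.25
the job is handed in; nothing more can be done
None
```

The job is handed in at about 25 s: the pack is home against the stop, and the arm is holding the cover level, centred and square about 2 cm above the box rim; the mug, carton, tape roll and tub stand where they were.

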